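# Take the end lid from the chute and close the canister

## Task

Take the end lid off the low end of the sloping chute so that the next lid rolls down to the stop, and lay the taken lid on the bench, knob up, and let go of it. Then pick it up by its knob and set it on the turned wooden canister it fits (the one as wide as the lid), seated all the way down and level. Do not drop or throw the lid, keep the other two lids in the chute, and do not knock over or shift the other things.

Things in the scene. Friction and masses are not known exactly. Their poses are not given: they have to be found in the camera images.
- chute: Fixed plywood chute with a channel sloping 10 degrees, on two legs and a foot board (70 x 330 x 12 mm). Origin on the bench below the middle of the lid at the stop; y = horizontal, uphill; x = across the channel, to the knobs' side; z up. It runs from 60 mm downhill to 275 mm uphill of the origin. Three lids stand in it on edge in a row, touching, knobs to chute +x; they roll freely.
- stop_place (a point): Point of the chute, 88 mm above the bench: where the centre of a lid stands when it rests at the stop. The channel is 20.5 mm wide between side walls 22 mm high (above its floor) and 12 mm thick; the end stop is a plate 15 mm thick and 56 mm high above the channel floor, touching the lid's edge.
- lid_a: The lid at the stop at the start, the one to take. Turned wood, 50 to 100 g, round about its z: z 0 to 6 mm a step 67 mm in diameter (goes inside the canister), 6 to 16 mm a disc 90 mm in diameter, 16 to 46 mm a plain knob 26 mm in diameter. Origin: centre of the step's flat underside; z points out through the knob (horizontal, along chute +x, in the chute; up when it lies knob up).
- lid_a_center (a point): Point on lid_a's axis at z = 8 mm, the middle of the 16 mm thickness of disc and step. In the chute the lid's upper edge stands 45 mm above this point.
- lid_b: The second lid, like lid_a; it must roll down to the stop and stay there.
- lid_b_center (a point): Point on lid_b's axis at z = 8 mm.
- lid_c: The third lid, like lid_a, uphill of lid_b; it must stay in the chute.
- lid_c_center (a point): Point on lid_c's axis at z = 8 mm.
- canister: The canister to close: open turned wooden cylinder, 90 mm outside diameter, 95 mm high, wall 7 mm (mouth 76 mm), 170 to 350 g, loose on the bench. Origin: centre of its underside, z up.
- canister_rim (a point): Centre of the canister's mouth, level with its rim, 95 mm above its underside. When the lid is seated the underside of the 90 mm disc lies on the rim, so lid_a's origin is 6 mm below this point.
- jar: Bystander: narrower, taller open wooden jar, 72 mm outside diameter, 125 mm high. Origin: centre of its underside.
- bowl: Bystander: wider, lower open wooden bowl, 124 mm outside diameter at the rim, 65 mm high. Origin: centre of its underside.
- tin: Bystander: closed grey tin standing upright, 72 mm diameter, 100 mm high. Origin: centre of its underside.
- tape_roll: Bystander: paper-coloured roll of tape lying flat, 90 mm diameter, 40 mm high. Origin: centre of its underside.
- mallet: Bystander: mallet lying on the bench, handle along its y axis from the head to 125 mm on the +y side of the origin (handle 22 mm thick, its top 39 mm above the bench); the white head, 56 mm in diameter and 90 mm long along x, is centred 100 mm from the origin on the -y side. Origin on the bench.

How it is judged:
On the way, in this order (a step that is already met when the one before it is completed fails the run):
1. the end lid is out of the chute and the next lid has rolled to the stop (distance between lid_a_center and stop_place above 0.09 m and distance between lid_b_center and stop_place below 0.014 m and linear speed of lid_b below 0.05 m/s), for 0.2 s.
2. the taken lid lies flat on the bench, knob up, let go (height (world z) of lid_a below 0.006 m and angle between lid_a's own z axis and vertical below 0.1 rad and contact force between the fingers and lid_a below 0.1 N and linear speed of lid_a below 0.03 m/s), for 0.2 s.
3. the lid is lifted again, in the fingers, knob up (height (world z) of lid_a above 0.02 m and angle between lid_a's own z axis and vertical below 0.6 rad and contact force between the fingers and lid_a above 0.5 N), for 0.1 s.
At the end, for the whole second after the job is handed in: lid_a rests, let go, on the upright canister: step in the mouth, centred within 7.5 mm, disc down on the rim within 2.5 mm, level within 0.05 rad; lid_b rests within 14 mm of the stop place, and lid_c stands in the chute behind it (70 to 110 mm from that place) (horizontal distance between lid_a and canister_rim below 0.0075 m and z of lid_a in the frame of canister_rim between -0.0085 and -0.0035 m and angle between each of lid_a, canister's own z axis and vertical below 0.05 rad and height (world z) of canister below 0.006 m and linear speed of lid_a below 0.02 m/s and contact force between the fingers and lid_a below 0.05 N and distance between lid_b_center and stop_place below 0.014 m and linear speed of lid_b below 0.05 m/s and distance between lid_c_center and stop_place between 0.07 and 0.11 m); the robot touches nothing.
It fails at once if the jar or the bowl shifted more than 30 mm or tipped (distance of any of jar, bowl from where it was at the start of the episode above 0.03 m or angle between any of jar, bowl's own z axis and vertical above 0.3 rad).
It fails at once if the tin, the roll of tape or the mallet shifted more than 30 mm or tipped (distance of any of tin, tape_roll, mallet from where it was at the start of the episode above 0.03 m or angle between any of tin, tape_roll, mallet's own z axis and vertical above 0.3 rad).
It fails at once if the canister is knocked over (angle between canister's own z axis and vertical above 0.35 rad).
It fails at once if the lid is dropped or thrown: faster than 1 m/s (a fall of 50 mm) with no finger touching it (linear speed of lid_a above 1 m/s and contact force between the fingers and lid_a below 0.01 N).
It also fails if it takes over 62 s, if anything falls off the work surface, if the arm or the gripper's body presses on something with over 40 N, if the wrist force passes 120 N, or if a joint passes its speed limit or range.

## Robot

A 6-joint arm with a two-finger parallel gripper is mounted at the origin on the work surface. World frame = base frame: x ahead of the robot, y to its left, z up, the work surface at z = 0. Lengths are in m, angles in rad, forces in N, time in s.
With the tool pointing down it reaches from about 0.375 to 0.9 m from the base axis. Payload 3.1 kg.
Tool frame: the origin (TCP) lies on the centre line of the jaws, within the pads' length; the fingertips stand 8 mm ahead of it and the grasp point (between the pads) lies 11 mm behind it (robot.tip_extent is the distance from the TCP to the fingertips, in m); y points along the fingers, z is the direction in which the jaws open and shut, and the axes are right-handed (so a half turn about y gives the same grasp; the last joint's range is limited). The gripper opens to 87 mm and grips with 3 to 60 N. Pads are 19 mm wide; open, the fingers measure 117 mm over their backs; the gripper's body (75 mm by 190 mm) begins 51 mm behind the grasp point.
Start: joints at [-0.178, 0.527, 1.433, -0, 1.181, -0.178], TCP at [0.625, 0, 0.231] pointing down, gripper open.
Joint ranges: [-3.08, 3.08], [-0.75, 2.2], [0.22, 2.44], [-1.43, 4.57], [0, 2.65], [-2.85, 2.85]. Speed limits (rad/s): [2.79, 2.79, 3.14, 3.14, 3.14, 3.14].

## Interface

Orientations are given as a unit quaternion [x, y, z, w].
In Python, from rig import robot gives the robot as it stands.
- The arm moves only by the shell command python3 -m crank 'ROWS' [FORCE]. ROWS is JSON, a list that holds one entry, the list of rows, each a list of 7 numbers: the turn, a rotation vector about the tool's x, y, z in degrees, then the shift along the tool's x, y, z in m, then the opening in per cent of the stroke, from 0 (shut) to 100 (fully open). In form: [[[ax, ay, az, dx, dy, dz, gripper], ...]]. A call has exactly 5 rows; each row shifts and turns the commanded pose from where the row before left it, along the tool's axes as they then stand; what a row does not reach is not made up. A row lasts 1/8 s, in which the tool goes at most 62.5 mm and 10.7 degrees, less where a joint would pass 70% of its speed; a pose out of reach is approached as far as the arm can. A call with a gripper value outside its range is refused whole. The fingers move at their own pace and stop on an object; FORCE is the grip in N (left out, the last holds). Time passes only in rows, so rows that do not move let the fingers close, or fill a call up. It gives the time, the measured TCP pose, the force and the opening at its end, in the units of the state.
- robot.get_obs(): the state, without advancing time (a new reading comes with each control period).
- robot.camera(name): name is "scene" or "side" or "wrist"; returns a dict with "img" (400x640x3 uint8, red, green, blue), "K" (3x3 intrinsics, pixels), "R" (3x3) and "t" (3): a world point X has camera coordinates R X + t; the wrist camera has in their place "T_tool_cam" (4x4, takes a point from camera to tool coordinates, whose origin is the TCP and whose axes are the tool frame's). Camera axes: x right, y down, z forward; pixel columns grow to the right and rows downward; lengths in m; the calibration is good to about 2 mm. A picture is of the moment at which its call begins: read the wrist's pose just before it. There is no depth.
- robot.hand_in(): hands the job in, once; it reports no verdict.
Trained networks look in a picture, given as the dict that the camera call returned (one of the last four; its "shot" number tells which), for a name from the list of things; names that differ only in an ending like _2 or _b are one class to them, and where a whole thing is asked for, a point or a joint stands for the part that bears it (a point fixed in the world has none). Each returns a list of dicts, best first, with "conf" (0 to 1); they miss things now and then, are a little off and sometimes report something else, mostly with a low value. They report only what shows in the picture. A call takes as long as a camera call.
- robot.spot_in(picture, thing): "at" ([row, column] in pixels, amid what is visible of it).
The state is a dict: "time": time; "q": joint angles; "joint_velocities": joint speeds; "joint_torque": joint torques, N m; "position": TCP position; "tool_rot": TCP orientation; "ft_force": force on the tool from outside, world axes, zero at the start; "moment": the same for the moment, N m; "grip_width": finger opening in m.
Only numpy, scipy, OpenCV 4.12 (cv2) and the standard library are available. Lean on these libraries where they do the work, as an engineer would, in place of code of your own. Each camera call takes 0.05 s, during which the arm holds its last target.

## Working session

There is one attempt and no reset: what is moved stays moved. The work goes in short steps, Python scripts to look and compute and a shell command to move; the robot and the scene stay as the last step left them, time stands still between calls to the robot, and variables do not carry over. Pictures are saved under pics/ and viewed, and the job is handed in when it is done.

```bash
ls; mkdir -p pics; python3 - <<'E'
from rig import robot
import cv2
print(robot.get_obs())
for n in ["scene","side","wrist"]:
    c=robot.camera(n)
    cv2.imwrite(f"pics/{n}0.png",c["img"][:,:,::-1])
    print(n,c["K"].tolist(),c.get("R"),c.get("t"),c.get("T_tool_cam"))
    if n!="wrist":
        for th in ["lid_a","chute","canister","canister_rim","jar","bowl","tin","tape_roll","mallet","stop_place","lid_a_center"]:
            try: print(th,[(d["at"],round(d["conf"],2)) for d in robot.spot_in(c,th)[:4]])
            except Exception as e: print(th,e)
print(robot.get_obs()["time"])
E
```

```text
pics
{'time': 0.0, 'q': array([-1.78469083e-01,  5.28446711e-01,  1.43390942e+00, -1.54568365e-05,
        1.18137361e+00, -1.78511144e-01]), 'joint_velocities': array([-0.00085539,  0.00024556,  0.00019717, -0.0026021 , -0.00028786,
        0.00121243]), 'joint_torque': array([-5.45745443e-04, -4.40045428e+01, -1.76593530e+01,  6.32597599e-02,
        5.83207863e-02, -1.53719384e-04]), 'position': array([6.24286140e-01, 1.73236368e-04, 2.29581297e-01]), 'tool_rot': array([-0.50044678,  0.50060549, -0.49936997,  0.49957662]), 'ft_force': array([ 0.2973378 ,  0.49320878, -0.01221651]), 'moment': array([ 0.02399186, -0.00215953, -0.06623321]), 'grip_width': 0.08698901139335183}
scene [[505.8688837701771, 0.0, 314.16250947344366], [0.0, 505.8688837701771, 205.40295538122217], [0.0, 0.0, 1.0]] [[-0.85486235  0.51876743 -0.00952447]
 [ 0.41539077  0.67328065 -0.61167285]
 [-0.31090331 -0.52685247 -0.79105348]] [ 0.42008501 -0.14970994  1.70154936] None
lid_a [([287.8, 354.3], 0.78), ([314.0, 371.2], 0.75), ([261.0, 341.9], 0.61)]
chute [([326.8, 365.3], 0.61)]
canister [([167.3, 234.5], 0
[... 805 characters left out ...]
], 0.7)]
canister_rim [([253.0, 399.4], 0.96)]
jar [([308.8, 388.7], 0.63)]
bowl [([208.1, 385.1], 0.68)]
tin [([298.0, 307.2], 0.68)]
tape_roll [([253.6, 333.0], 0.88)]
mallet [([205.7, 246.7], 0.88), ([136.8, 273.2], 0.74)]
stop_place [([156.4, 268.9], 0.88)]
lid_a_center [([153.1, 285.6], 0.59)]
wrist [[315.93076542001984, 0.0, 313.92929230620354], [0.0, 315.93076542001984, 199.7575325427024], [0.0, 0.0, 1.0]] None None [[-1.33784879e-04  9.67210491e-01  2.53976076e-01 -6.85657026e-02]
 [ 4.00889882e-04 -2.53976006e-01  9.67210436e-01 -1.54165400e-01]
 [ 9.99999911e-01  2.31214570e-04 -3.53766751e-04  5.87911740e-04]
 [ 0.00000000e+00  0.00000000e+00  0.00000000e+00  1.00000000e+00]]
1.25
```

View pics/scene0.png

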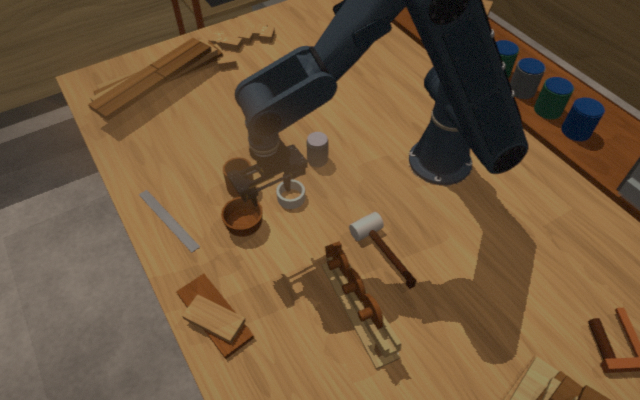

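View pics/side0.png

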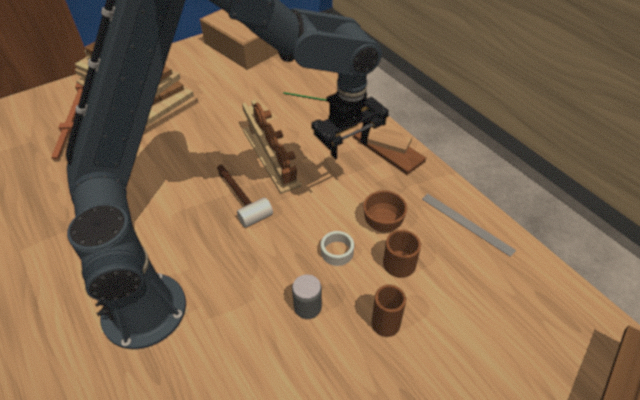

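View pics/wrist0.png

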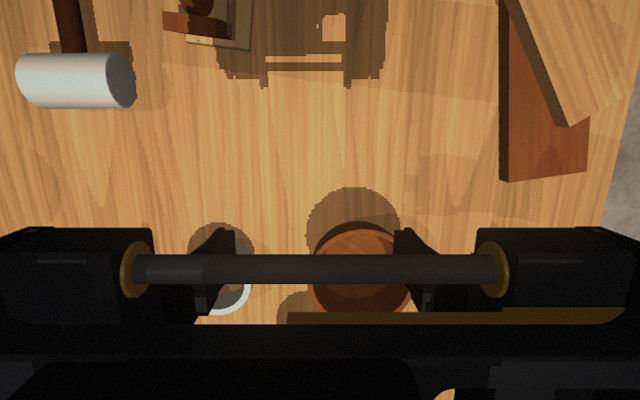

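```bash
cat > h.py <<'E'
import numpy as np,cv2
CAL={}
CAL["scene"]=(np.array([[505.8688837701771,0,314.16250947344366],[0,505.8688837701771,205.40295538122217],[0,0,1]]),
np.array([[-0.85486235,0.51876743,-0.00952447],[0.41539077,0.67328065,-0.61167285],[-0.31090331,-0.52685247,-0.79105348]]),np.array([0.42008501,-0.14970994,1.70154936]))
CAL["side"]=(np.array([[495.50083066430307,0,321.4237484760905],[0,495.50083066430307,197.64458404693866],[0,0,1]]),
np.array([[0.83309202,-0.55306412,-0.00881797],[-0.41665688,-0.61697424,-0.6676375],[0.36380589,0.55987754,-0.74443429]]),np.array([-0.44567432,0.2844417,1.24677317]))
def ray(cam,rc):
    K,R,t=CAL[cam]; d=R.T@np.linalg.solve(K,[rc[1],rc[0],1.]); return -R.T@t,d
def atz(cam,rc,z):
    o,d=ray(cam,rc); return o+d*(z-o[2])/d[2]
def tri(a,b):
    A=[];B=[]
    for cam,rc in (("scene",a),("side",b)):
        o,d=ray(cam,rc); d/=np.linalg.norm(d); P=np.eye(3)-np.outer(d,d);A.append(P);B.append(P@o)
    return np.linalg.lstsq(np.vstack(A),np.hstack(B),rcond=None)[0]
def proj(cam,X):
    K,R,t=CAL[cam]; p=K@(R@np.asarray(X,float)+t); return (p[:2]/p[2])[::-1]
E
python3 - <<'E'
from h import *
import cv2
print("lids", tri([261,341.9],[156,280.6]),tri([287.8,354.3],[132.7,270.6]),tri([314,371.2],[116.2,258.5]))
for n,a,b in [("can",[167.3,234.5],[255.5,401.7]),("bowl",[217.3,240.2],[208.1,385.1]),("tin",[152.9,317.5],[298,307.2]),("tape",[198.7,290.8],[253.6,333]),("mallet",[236.2,375.5],[205.7,246.7])]: print(n,tri(a,b))
print("jar",atz("side",[308.8,388.7],.06))
s=cv2.imread("pics/scene0.png")[220:380,290:430]; cv2.imwrite("pics/s1.png",cv2.resize(s,None,fx=3.7,fy=3.7,interpolation=cv2.INTER_CUBIC))
s=cv2.imread("pics/side0.png")[80:230,190:400]; cv2.imwrite("pics/s2.png",cv2.resize(s,None,fx=3.7,fy=3.7,interpolation=cv2.INTER_CUBIC))
s=cv2.imread("pics/side0.png")[170:350,270:430]; cv2.imwrite("pics/s3.png",cv2.resize(s,None,fx=3.3,fy=3.3,interpolation=cv2.INTER_CUBIC))
E
```

```text
lids [0.52652144 0.20476433 0.09483331] [0.5475623  0.29632867 0.11066502] [0.55343016 0.38054748 0.11635517]
can [ 0.61308784 -0.26800592  0.07143076]
bowl [ 0.68472219 -0.10254228  0.0493993 ]
tin [ 0.34795178 -0.21664004  0.03770409]
tape [ 0.49921015 -0.12077567 -0.00390326]
mallet [0.37077472 0.14858948 0.02211728]
jar [ 0.48763634 -0.36125656  0.06      ]
```

View pics/s1.png

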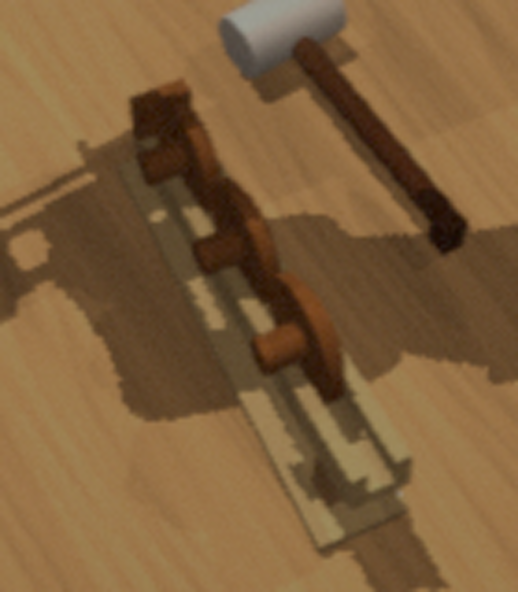

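View pics/s2.png

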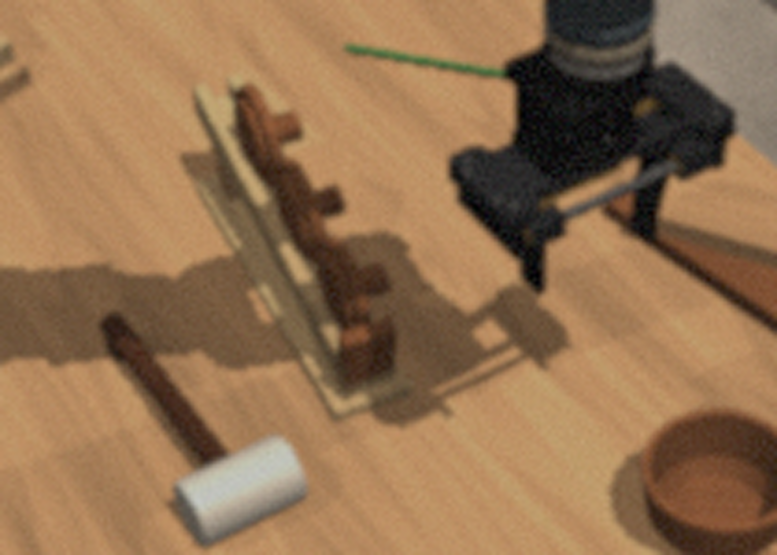

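View pics/s3.png

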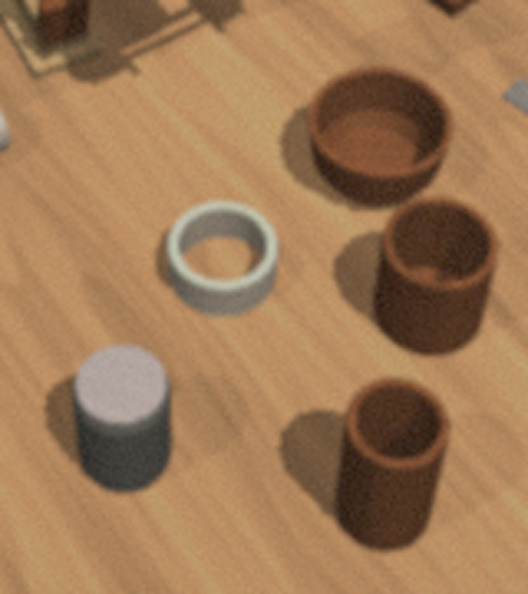

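```bash
cat > fit.py <<'E'
from h import *
from scipy.optimize import least_squares
obs=[]
s1=lambda u,v:(v/3.7+220,u/3.7+290); s2=lambda u,v:(v/3.7+80,u/3.7+190)
K=[(38,0,88),(38,88.6,103.6),(38,177.3,119.3)]
for k,(u,v) in zip(K,[(151,170),(202,258),(265,354)]): obs.append(("scene",k,s1(u,v)))
for k,(u,v) in zip(K,[(383,281),(338,203),(295,127)]): obs.append(("side",k,s2(u,v)))
obs+=[("side",(-35,'lo',6),s2(340,415)),("side",(-35,'hi',6),s2(185,157)),("scene",(35,'hi',6),s1(325,550)),("scene",(-35,'hi',6),s1(405,506))]
def f(p,full=False):
    th,x,y,o=p; r=[]
    ux=np.array([np.cos(th),np.sin(th)]);uy=np.array([-np.sin(th),np.cos(th)])
    for cam,k,rc in obs:
        ky={'lo':o*1e3-165,'hi':o*1e3+165}.get(k[1],k[1])
        P=np.r_[np.array([x,y])+ux*k[0]/1e3+uy*ky/1e3,k[2]/1e3]
        r+=list(proj(cam,P)-rc)
    return np.array(r)
s=least_squares(f,[-.15,.52,.2,.1],loss="soft_l1",x_scale=[.1,.1,.1,.1])
print(s.x); print(f(s.x).reshape(-1,2).round(1))
E
python3 fit.py; python3 - <<'E'
from scipy.spatial.transform import Rotation as R
print(R.from_quat([-0.50044678,0.50060549,-0.49936997,0.49957662]).as_matrix().round(3))
E
```

```text
[-0.10918852  0.5252557   0.19846049  0.11213921]
[[-0.4 -2.2]
 [-0.2 -0.7]
 [ 0.2 -0.9]
 [-1.  -0.2]
 [-0.9 -0.5]
 [-0.4 -0.6]
 [ 0.9 -1.6]
 [ 7.8  0.9]
 [-0.   0. ]
 [ 0.3  2.5]]
[[ 0.    -0.002  1.   ]
 [-1.     0.     0.   ]
 [-0.    -1.    -0.002]]
```

```bash
python3 -m crank '[[[0,0,0,-0.045,0,0,63],[0,0,0,-0.05,0,-0.008,63],[0,0,0,-0.05,0,-0.008,63],[0,0,0,-0.044,0,0,63],[0,-9,0,0,0,0,63]]]' 30; python3 -m crank '[[[0,-10,0,0,0,0,63],[0,-10,0,0,0,0,63],[0,-10,0,0,0,0,63],[0,-10,0,0,0,0,63],[0,-10,0,0,0,0,63]]]'; python3 -m crank '[[[0,-10,0,0,0,0,63],[0,-10,0,0,0,0,63],[0,-4.7,0,0,0,0,63],[0,0,0,0,0,0,63],[0,0,0,0,0,0,63]]]'
python3 - <<'E'
from rig import robot
import cv2,numpy as np
from scipy.spatial.transform import Rotation as R
o=robot.get_obs();c=robot.camera("wrist");cv2.imwrite("pics/w1.png",c["img"][:,:,::-1])
print(o["q"].round(3),o["position"],R.from_quat(o["tool_rot"]).as_matrix().round(3))
np.savez("w1.npz",p=o["position"],q=o["tool_rot"])
for t in ["lid_a","lid_a_center"]: print([(d["at"],round(d["conf"],2)) for d in robot.spot_in(c,t)])
E
```

```text
time: 1.88
position: [0.6084, 0.1926, 0.2306]
tool_rot: [-0.539, 0.457, -0.457, 0.54]
ft_force: [0.0, -0.8, 0.4]
grip_width: 0.0558
time: 2.5
position: [0.6089, 0.1891, 0.2305]
tool_rot: [0.682, -0.187, 0.187, -0.682]
ft_force: [-0.5, -0.1, 0.8]
grip_width: 0.0548
time: 3.12
position: [0.609, 0.189, 0.2306]
tool_rot: [-0.706, 0.039, -0.039, 0.706]
ft_force: [-1.2, 0.3, 0.9]
grip_width: 0.0551
[ 0.126  0.545  1.399 -0.     1.198 -1.334] [0.60897226 0.18903026 0.23056766] [[ 0.994  0.     0.111]
 [-0.111  0.     0.994]
 [ 0.    -1.     0.   ]]
[([107.5, 532.6], 0.8), ([106.2, 311.0], 0.72), ([106.7, 417.1], 0.69)]
[([106.7, 311.5], 0.8), ([107.2, 416.7], 0.75)]
```

View pics/w1.png

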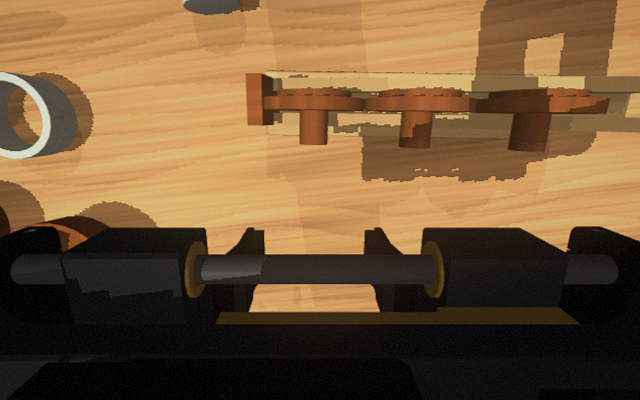

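```bash
cat >> h.py <<'E'
WK=np.array([[315.93076542,0,313.92929231],[0,315.93076542,199.75753254],[0,0,1]])
TTC=np.array([[-1.33784879e-04,9.67210491e-01,2.53976076e-01,-6.85657026e-02],[4.00889882e-04,-2.53976006e-01,9.67210436e-01,-1.54165400e-01],[9.99999911e-01,2.31214570e-04,-3.53766751e-04,5.87911740e-04],[0,0,0,1]])
from scipy.spatial.transform import Rotation as Rot
def wcam(p,q):
    T=np.eye(4);T[:3,:3]=Rot.from_quat(q).as_matrix();T[:3,3]=p
    return T@TTC
def wproj(p,q,X):
    M=np.linalg.inv(wcam(p,q)); c=M[:3,:3]@np.asarray(X,float)+M[:3,3]; u=WK@c; return (u[:2]/u[2])[::-1]
def watz(p,q,rc,z):
    M=wcam(p,q); d=M[:3,:3]@np.linalg.solve(WK,[rc[1],rc[0],1.]); o=M[:3,3]; return o+d*(z-o[2])/d[2]
E
python3 - <<'E'
from h import *
d=np.load("w1.npz");p,q=d["p"],d["q"]
th=-.109;O=np.array([.5253,.1985]);ux=np.array([np.cos(th),np.sin(th)]);uy=np.array([-np.sin(th),np.cos(th)])
C=lambda x,y,z:np.r_[O+ux*x+uy*y,z]
for k in [(.038,0,.088),(.038,.0886,.1036),(.038,.1773,.1193),(.008,0,.133),(.008,.0886,.1486)]: print(k,wproj(p,q,C(*k)).round(1))
im=cv2.imread("pics/w1.png")[50:180,230:640];cv2.imwrite("pics/w1z.png",cv2.resize(im,None,fx=1.95,fy=1.95,interpolation=cv2.INTER_CUBIC))
E
```

```text
(0.038, 0, 0.088) [141.7 313.6]
(0.038, 0.0886, 0.1036) [142.9 414.5]
(0.038, 0.1773, 0.1193) [144.2 527.2]
(0.008, 0, 0.133) [106.5 313.5]
(0.008, 0.0886, 0.1486) [105.5 437.1]
```

View pics/w1z.png

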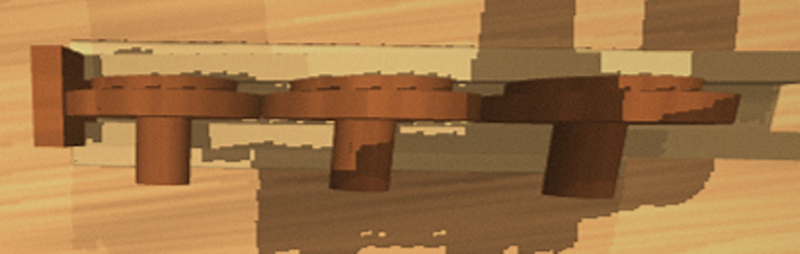

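```bash
python3 -m crank '[[[0,0,9,0,0,0,63],[0,0,9,0,0,0,63],[0,0,9,0,0,0,63],[0,0,9,0,0,0,63],[0,0,9,0,0,0,63]]]'; python3 -m crank '[[[0,0,0,0.02,0.02,0,63],[0,0,0,0.02,0.02,0,63],[0,0,0,0.02,0.02,0,63],[0,0,0,0.004,0.004,0,63],[0,0,0,0,0,0,63]]]'
cat > st.py <<'E'
from rig import robot
from h import *
import sys
o=robot.get_obs()
th=-.109;O=np.array([.5253,.1985]);p=o["position"];d=p[:2]-O
print("t",o["time"],"q",o["q"].round(2),"chute",(d@[np.cos(th),np.sin(th)]).round(4),(d@[-np.sin(th),np.cos(th)]).round(4),p.round(4),"F",o["ft_force"].round(1),"g",round(o["grip_width"],4))
print(Rot.from_quat(o["tool_rot"]).as_matrix().round(3).tolist())
for n in sys.argv[2:]:
    c=robot.camera(n);f=f"pics/{sys.argv[1]}_{n}.png";cv2.imwrite(f,c["img"][:,:,::-1])
np.savez(f"{sys.argv[1]}.npz",p=p,q=o["tool_rot"])
E
python3 st.py pre wrist
```

```text
time: 3.9
position: [0.6096, 0.1889, 0.2309]
tool_rot: [-0.637, 0.307, 0.235, 0.667]
ft_force: [-1.0, -0.3, -0.7]
grip_width: 0.0551
time: 4.53
position: [0.609, 0.1891, 0.1402]
tool_rot: [-0.637, 0.306, 0.234, 0.667]
ft_force: [0.3, -0.5, -0.3]
grip_width: 0.0547
t 4.525 q [ 0.07  1.01  0.91  0.14  2.   -1.39] chute 0.0843 -0.0003 [0.609  0.1891 0.1402] F [ 0.3 -0.5 -0.3] g 0.0547
[[0.703, -0.703, 0.11], [-0.078, 0.078, 0.994], [-0.707, -0.707, -0.0]]
```

View pics/pre_wrist.png

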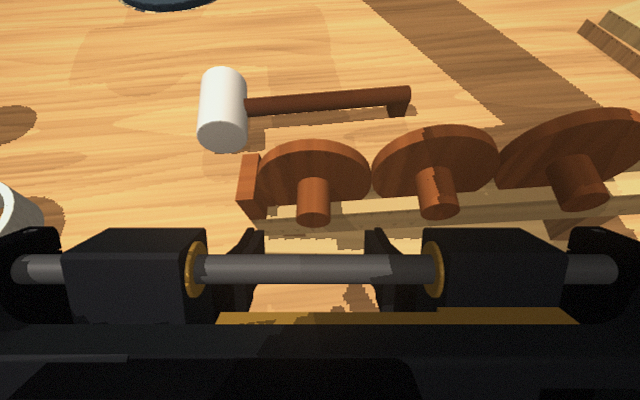

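```bash
python3 - <<'E'
from h import *
d=np.load("pre.npz");p,q=d["p"],d["q"]
th=-.109;O=np.array([.5253,.1985]);ux=np.array([np.cos(th),np.sin(th)]);uy=np.array([-np.sin(th),np.cos(th)])
for k in [(.038,0,.088),(.008,0,.133),(.038,.0886,.1036)]: print(k,wproj(p,q,np.r_[O+ux*k[0]+uy*k[1],k[2]]).round(1))
E
python3 -m crank '[[[0,0,0,0,0.022,0,63],[0,0,0,0,0.022,0,63],[0,0,0,0,0.02,0,63],[0,0,0,0,0.012,0,63],[0,0,0,0,0.0055,0,63]]]'
python3 st.py at wrist
```

```text
(0.038, 0, 0.088) [218.  313.5]
(0.008, 0, 0.133) [147.3 313.5]
(0.038, 0.0886, 0.1036) [207.8 439.9]
time: 5.2
position: [0.5519, 0.1955, 0.083]
tool_rot: [-0.638, 0.306, 0.234, 0.667]
ft_force: [-0.3, -0.0, 0.6]
grip_width: 0.0549
t 5.2 q [ 0.08  1.    1.11  0.14  1.8  -1.4 ] chute 0.0268 -0.0001 [0.5519 0.1955 0.083 ] F [-0.3 -0.   0.6] g 0.0549
[[0.704, -0.702, 0.11], [-0.077, 0.078, 0.994], [-0.706, -0.708, 0.0]]
```

View pics/at_wrist.png

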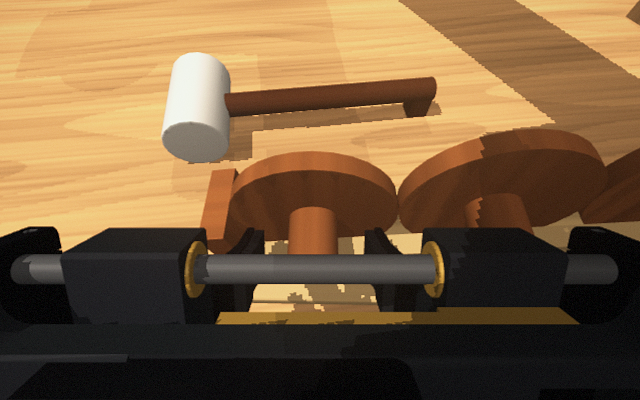

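```bash
python3 -m crank '[[[0,0,0,0,0,0,15],[0,0,0,0,0,0,15],[0,0,0,0,0,0,15],[0,0,0,0,0,0,15],[0,0,0,0,0,0,15]]]' 30;  python3 -m crank '[[[0,0,0,0,0,0,15],[0,0,0,-0.003,-0.003,0,15],[0,0,0,-0.007,-0.007,0,15],[0,0,0,-0.01,-0.01,0,15],[0,0,0,-0.012,-0.012,0,15]]]'
python3 st.py lift wrist
```

```text
time: 5.88
position: [0.5519, 0.1952, 0.0825]
tool_rot: [-0.638, 0.306, 0.234, 0.667]
ft_force: [0.3, -0.4, 1.2]
grip_width: 0.0252
time: 6.5
position: [0.5517, 0.1955, 0.1289]
tool_rot: [-0.637, 0.306, 0.234, 0.667]
ft_force: [-0.4, -0.1, 0.2]
grip_width: 0.0251
t 6.5 q [ 0.08  0.94  1.1   0.14  1.87 -1.39] chute 0.0266 -0.0001 [0.5517 0.1955 0.1289] F [-0.4 -0.1  0.2] g 0.0251
[[0.703, -0.703, 0.11], [-0.077, 0.078, 0.994], [-0.707, -0.707, 0.0]]
```

View pics/lift_wrist.png

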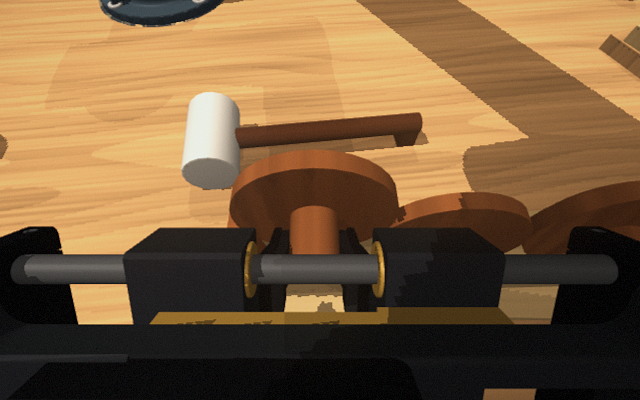

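```bash
python3 -m crank '[[[0,0,0,-0.013,-0.013,0,15],[0,0,0,-0.013,-0.013,0,15],[0,0,0,-0.013,-0.013,0,15],[0,0,0,-0.013,-0.013,0,15],[0,0,0,-0.013,-0.013,0,15]]]';  python3 -m crank '[[[0,0,0,-0.006,-0.006,0,15],[0,0,0,0.01,-0.01,0,15],[0,0,0,0.02,-0.02,0,15],[0,0,0,0.02,-0.02,0,15],[0,0,0,0.01,-0.01,0,15]]]'
python3 st.py up wrist side
```

```text
time: 7.18
position: [0.5517, 0.1954, 0.2209]
tool_rot: [-0.637, 0.306, 0.234, 0.667]
ft_force: [-1.0, 1.1, -1.4]
grip_width: 0.0252
time: 7.8
position: [0.637, 0.1856, 0.2274]
tool_rot: [-0.637, 0.306, 0.234, 0.667]
ft_force: [1.0, 0.3, -1.1]
grip_width: 0.0252
t 7.8 q [ 0.06  0.97  0.75  0.15  2.2  -1.36] chute 0.1125 -0.0006 [0.637  0.1856 0.2274] F [ 1.   0.3 -1.1] g 0.0252
[[0.703, -0.703, 0.11], [-0.078, 0.078, 0.994], [-0.707, -0.707, -0.0]]
```

View pics/up_wrist.png

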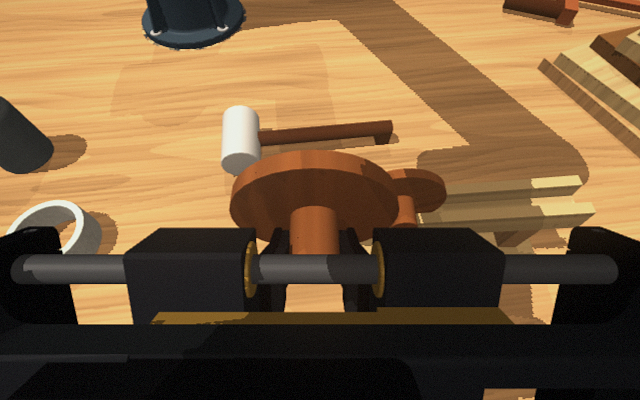

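View pics/up_side.png

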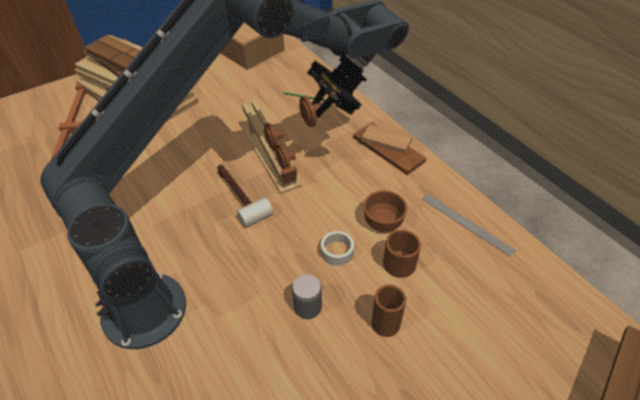

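```bash
python3 -m crank '[[[0,0,-9,0,0,-0.016,15],[0,0,-9,0,0,-0.016,15],[0,0,-9,0,0,-0.016,15],[0,0,-9,0,0,-0.016,15],[0,0,-9,0,0,-0.016,15]]]';  python3 -m crank '[[[0,0,-9,0,0,-0.016,15],[0,0,-9,0,0,-0.016,15],[0,0,-9,0,0,-0.016,15],[0,0,-9,0,0,-0.016,15],[0,0,-9,0,0,0,15]]]'
python3 st.py rot wrist side scene
```

```text
time: 8.52
position: [0.626, 0.1063, 0.2289]
tool_rot: [0.706, -0.037, 0.04, -0.706]
ft_force: [-0.3, -1.0, -1.2]
grip_width: 0.0256
time: 9.15
position: [0.6215, 0.0428, 0.2396]
tool_rot: [0.67, 0.225, 0.298, -0.642]
ft_force: [34.2, -4.0, 32.1]
grip_width: 0.0252
t 9.15 q [-0.11  0.39  2.    0.   -0.   -1.57] chute 0.1125 -0.1443 [0.6215 0.0428 0.2396] F [34.2 -4.  32.1] g 0.0252
[[0.722, 0.683, 0.111], [-0.081, -0.076, 0.994], [0.687, -0.726, 0.0]]
```

View pics/rot_wrist.png

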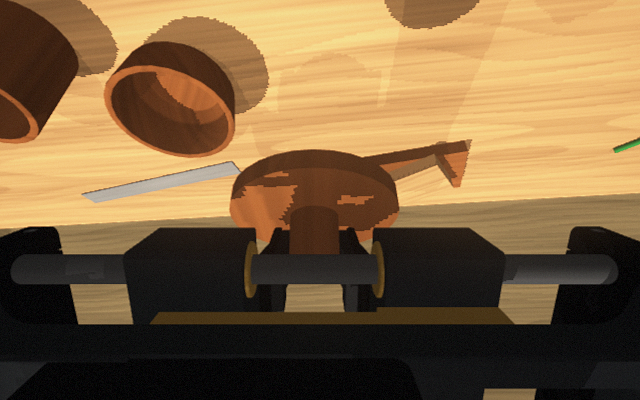

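View pics/rot_side.png

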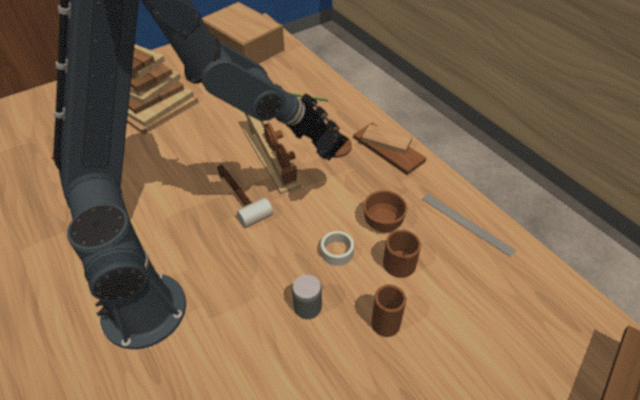

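View pics/rot_scene.png

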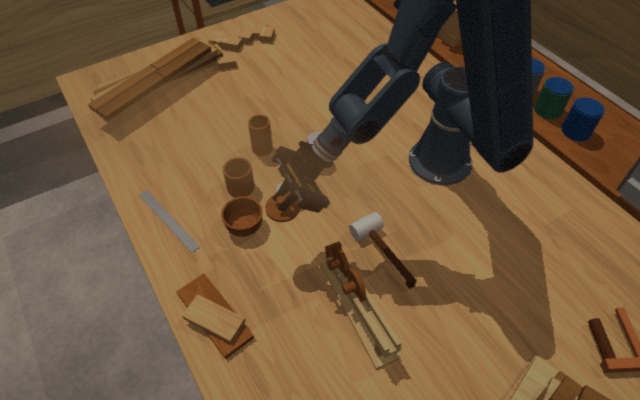

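```bash
python3 -m crank '[[[0,0,5,0,0,0,15],[0,0,0,0.015,0.015,0.006,15],[0,0,0,0.02,0.02,0.008,15],[0,0,0,0.02,0.02,0.008,15],[0,0,0,0.015,0.015,0.006,15]]]'; python3 st.py out; python3 - <<'E'
from h import *
for rc in [(155,355),(172,412),(135,368),(150,415),(195,425),(250,510),(100,385),(200,470)]: print(rc,atz("side",rc,0).round(3))
E
```

```text
time: 9.93
position: [0.7292, 0.0606, 0.2317]
tool_rot: [0.678, 0.199, 0.272, -0.653]
ft_force: [1.1, 0.1, -1.7]
grip_width: 0.0251
t 9.925 q [-0.06  0.51  1.69 -0.13  0.26 -1.41] chute 0.2177 -0.1149 [0.7292 0.0606 0.2317] F [ 1.1  0.1 -1.7] g 0.0251
[[0.773, 0.624, 0.109], [-0.085, -0.068, 0.994], [0.628, -0.778, 0.001]]
(155, 355) [0.775 0.163 0.   ]
(172, 412) [ 0.878 -0.001  0.   ]
(135, 368) [0.87  0.219 0.   ]
(150, 415) [0.953 0.072 0.   ]
(195, 425) [ 0.847 -0.098  0.   ]
(250, 510) [ 0.903 -0.382  0.   ]
(100, 385) [1.039 0.339 0.   ]
(200, 470) [ 0.944 -0.188  0.   ]
```

```bash
python3 -m crank '[[[0,0,3,0,0,0,15],[0,0,0,0.016,0.012,0,15],[0,0,0,-0.015,0.02,0,15],[0,0,0,-0.018,0.025,0,15],[0,0,0,-0.018,0.025,0,15]]]'; python3 st.py dn1
```

```text
time: 10.55
position: [0.7476, 0.0584, 0.1439]
tool_rot: [0.683, 0.181, 0.254, -0.66]
ft_force: [-0.8, 0.5, -0.7]
grip_width: 0.0251
t 10.55 q [-0.06  0.66  1.66 -0.15  0.19 -1.38] chute 0.2362 -0.1151 [0.7476 0.0584 0.1439] F [-0.8  0.5 -0.7] g 0.0251
[[0.805, 0.583, 0.109], [-0.089, -0.063, 0.994], [0.587, -0.81, 0.001]]
```

```bash
python3 -m crank '[[[0,0,2,0.01,0.007,0,15],[0,0,0,-0.014,0.02,0,15],[0,0,0,-0.014,0.02,0,15],[0,0,0,-0.012,0.0165,0,15],[0,0,0,-0.008,0.0115,0,15]]]'; python3 st.py dn2 wrist side
```

```text
time: 11.18
position: [0.757, 0.0573, 0.0599]
tool_rot: [0.687, 0.168, 0.242, -0.665]
ft_force: [-0.4, -0.2, -2.2]
grip_width: 0.025
t 11.175 q [-0.06  0.81  1.64 -0.25  0.11 -1.28] chute 0.2456 -0.1151 [0.757  0.0573 0.0599] F [-0.4 -0.2 -2.2] g 0.025
[[0.826, 0.553, 0.109], [-0.091, -0.06, 0.994], [0.556, -0.831, 0.001]]
```

View pics/dn2_wrist.png

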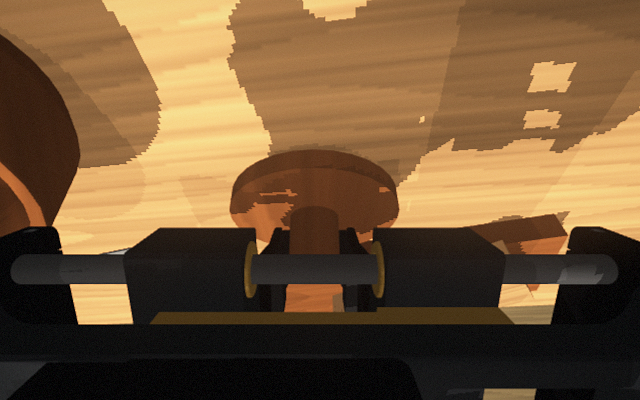

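View pics/dn2_side.png

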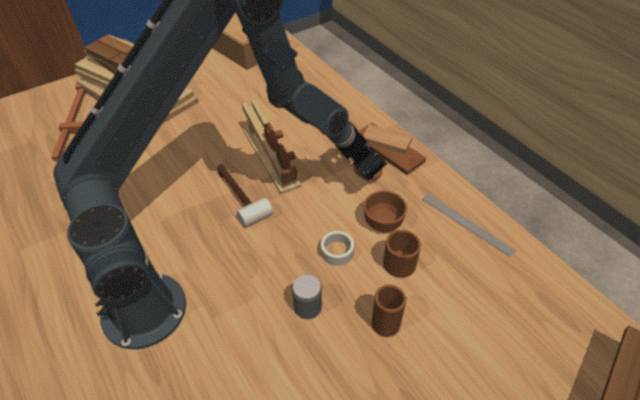

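```bash
python3 -m crank '[[[0,0,0,-0.005,0.0075,0,15],[0,0,0,-0.005,0.0075,0,15],[0,0,0,0,0,0,15],[0,0,0,0,0,0,15],[0,0,0,0,0,0,15]]]'; python3 -m crank '[[[0,0,0,0,0,0,15],[0,0,0,-0.001,0.0015,0,15],[0,0,0,-0.001,0.0015,0,15],[0,0,0,-0.001,0.0015,0,15],[0,0,0,0,0,0,15]]]' 6; python3 st.py dn3 wrist
```

```text
time: 11.9
position: [0.7563, 0.0571, 0.0432]
tool_rot: [0.687, 0.168, 0.242, -0.665]
ft_force: [-0.0, -0.8, -0.8]
grip_width: 0.0254
time: 12.52
position: [0.7558, 0.0571, 0.0373]
tool_rot: [0.687, 0.168, 0.242, -0.665]
ft_force: [-2.3, -1.0, 2.9]
grip_width: 0.0257
t 12.525 q [-0.06  0.84  1.65 -0.4   0.07 -1.14] chute 0.2445 -0.1155 [0.7558 0.0571 0.0373] F [-2.3 -1.   2.9] g 0.0257
[[0.827, 0.552, 0.109], [-0.091, -0.06, 0.994], [0.555, -0.832, 0.001]]
```

View pics/dn3_wrist.png

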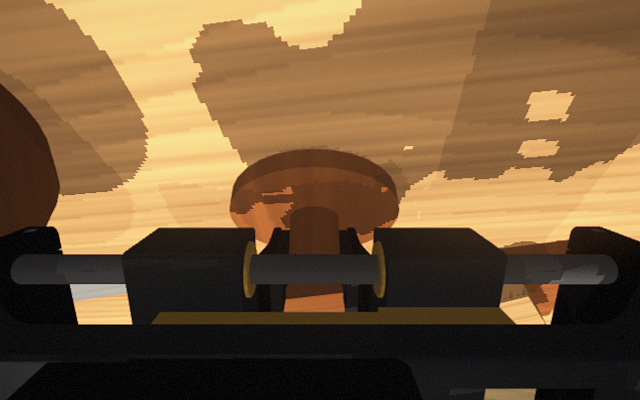

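```bash
python3 -m crank '[[[0,0,0,0,0,0,15],[0,0,0,-0.0005,0.0008,0,15],[0,0,0,-0.0005,0.0008,0,15],[0,0,0,-0.0005,0.0008,0,15],[0,0,0,0,0,0,15]]]' 3; python3 st.py dn4 wrist
```

```text
time: 13.2
position: [0.7557, 0.057, 0.0336]
tool_rot: [0.687, 0.167, 0.242, -0.665]
ft_force: [-0.2, 0.1, 0.3]
grip_width: 0.026
t 13.2 q [-0.06  0.85  1.65 -0.42  0.06 -1.11] chute 0.2444 -0.1156 [0.7557 0.057  0.0336] F [-0.2  0.1  0.3] g 0.026
[[0.827, 0.551, 0.109], [-0.091, -0.06, 0.994], [0.554, -0.832, 0.0]]
```

View pics/dn4_wrist.png

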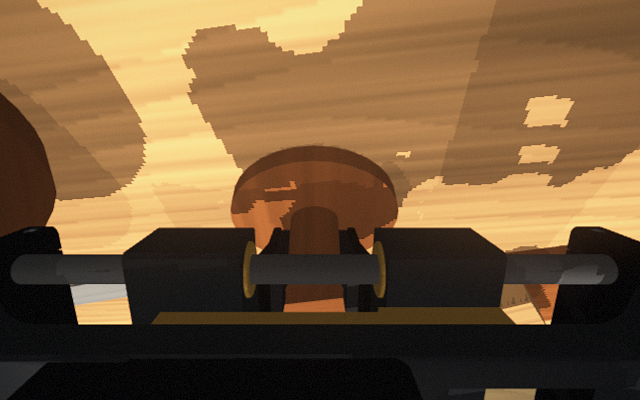

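```bash
python3 -m crank '[[[0,0,0,0,0,0,40],[0,0,0,0,0,0,50],[0,0,0,0,0,0,50],[0,0,0,0,0,0,50],[0,0,0,0,0,0,50]]]'; python3 st.py op wrist
```

```text
time: 13.88
position: [0.7558, 0.057, 0.034]
tool_rot: [0.687, 0.168, 0.242, -0.665]
ft_force: [-0.5, 0.1, -0.3]
grip_width: 0.0432
t 13.875 q [-0.06  0.85  1.65 -0.42  0.06 -1.11] chute 0.2445 -0.1156 [0.7558 0.057  0.034 ] F [-0.5  0.1 -0.3] g 0.0432
[[0.827, 0.551, 0.109], [-0.091, -0.06, 0.994], [0.555, -0.832, 0.0]]
```

View pics/op_wrist.png

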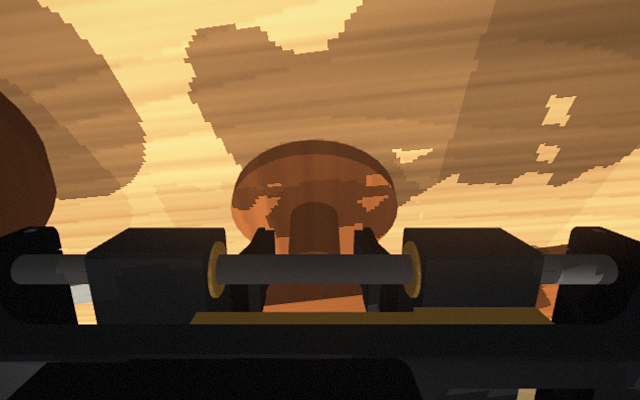

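```bash
python3 -m crank '[[[0,0,0,0,-0.015,0,50],[0,0,0,0,-0.025,0,50],[0,0,0,0,-0.025,0,50],[0,0,8,0,-0.02,0,50],[0,0,9,0,-0.01,0,50]]]';python3 -m crank '[[[0,0,9,0,0,0,50],[0,0,8,0,-0.02,0,50],[0,0,0,0,-0.02,0,50],[0,0,0,0,0,0,50],[0,0,0,0,0,0,50]]]'; python3 st.py ab wrist side scene; python3 - <<'E'
from rig import robot
c=robot.camera("wrist")
for t in ["lid_a","lid_a_center"]: print([(d["at"],round(d["conf"],2)) for d in robot.spot_in(c,t)])
E
```

```text
time: 14.55
position: [0.7025, 0.0638, 0.1157]
tool_rot: [0.703, 0.063, 0.139, -0.694]
ft_force: [2.0, -0.9, -0.5]
grip_width: 0.0436
time: 15.18
position: [0.7001, 0.0633, 0.1531]
tool_rot: [-0.706, 0.041, -0.036, 0.706]
ft_force: [-0.5, -0.6, 0.4]
grip_width: 0.0436
t 15.175 q [-0.07  0.72  1.28  0.    1.15 -1.53] chute 0.1885 -0.1153 [0.7001 0.0633 0.1531] F [-0.5 -0.6  0.4] g 0.0436
[[0.994, -0.007, 0.109], [-0.109, 0.001, 0.994], [-0.007, -1.0, 0.0]]
[([226.6, 312.4], 0.9)]
[([227.9, 314.0], 0.85)]
```

View pics/ab_wrist.png

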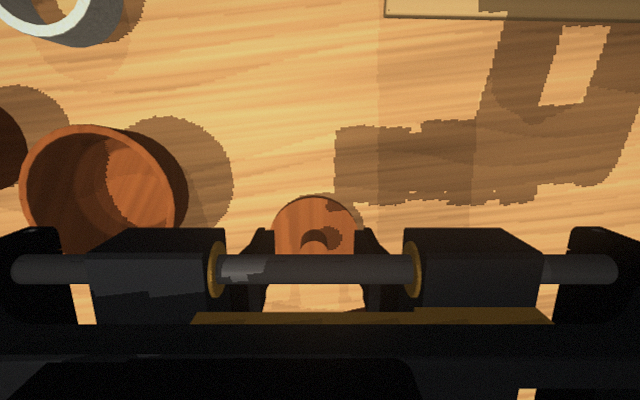

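View pics/ab_side.png

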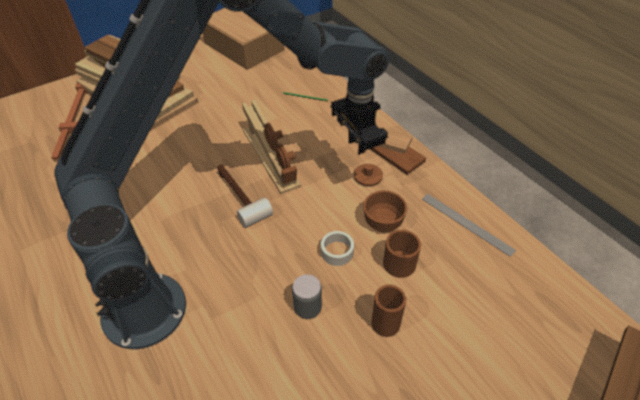

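View pics/ab_scene.png

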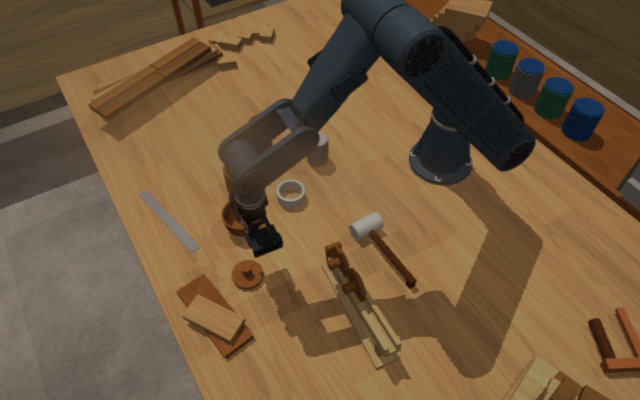

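```bash
python3 - <<'E'
from h import *
a=cv2.imread("pics/ab_scene.png")[250:300,215:285]; b=cv2.imread("pics/ab_side.png")[150:200,335:405]
z=np.hstack([cv2.resize(i,None,fx=5.7,fy=5.7,interpolation=cv2.INTER_CUBIC) for i in (a,b)])
a=cv2.imread("pics/rot_scene.png")[145:205,200:280]; b=cv2.imread("pics/ab_side.png")[215:285,365:435]
y=np.hstack([cv2.resize(i,(399,280),interpolation=cv2.INTER_CUBIC) for i in (a,b)])
cv2.imwrite("pics/zz.png",np.vstack([z[:,:798],y]))
E
```

```text
(no output)
```

View pics/zz.png

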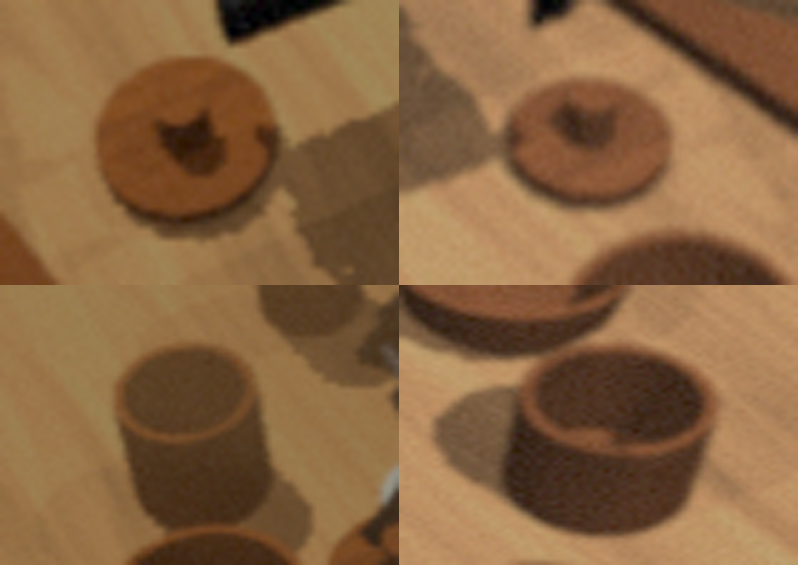

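```bash
python3 - <<'E'
from h import *
a,b=(273.5,247.7),(173.7,368.4)
print("lid",tri(a,b).round(4),atz("scene",a,.016).round(4),atz("side",b,.016).round(4))
a,b=(167.8,237.6),(243.75,403.4)
print("can",tri(a,b).round(4),atz("scene",a,.095).round(4),atz("side",b,.095).round(4))
d=np.load("ab.npz");p,q=d["p"],d["q"]
print(wproj(p,q,(.755,.06,.016)), wproj(p,q,(.755,.06,.046)))
print("jar",atz("side",(291,389),.125).round(3))
E
```

```text
lid [0.7482 0.0595 0.0153] [0.7471 0.0608 0.016 ] [0.7492 0.0584 0.016 ]
can [ 0.6192 -0.2488  0.0928] [ 0.6182 -0.2454  0.095 ] [ 0.62   -0.2507  0.095 ]
[246.63591532 316.04916417] [259.69552047 316.26932137]
jar [ 0.489 -0.351  0.125]
```

```bash
python3 -m crank '[[[0,0,-0.4,0.024,0,0.001,50],[0,0,0,0.0242,0,0.0005,50],[0,0,0,0,0.03,0,50],[0,0,0,0,0.035,0,50],[0,0,0,0,0.02,0,50]]]'; python3 st.py ov wrist
```

```text
time: 16.1
position: [0.7488, 0.0592, 0.0658]
tool_rot: [-0.706, 0.039, -0.038, 0.706]
ft_force: [0.3, -0.6, -0.3]
grip_width: 0.0436
t 16.1 q [-0.07  0.88  1.19  0.    1.08 -1.53] chute 0.2374 -0.1141 [0.7488 0.0592 0.0658] F [ 0.3 -0.6 -0.3] g 0.0436
[[0.994, -0.002, 0.109], [-0.109, 0.001, 0.994], [-0.002, -1.0, 0.0]]
```

View pics/ov_wrist.png

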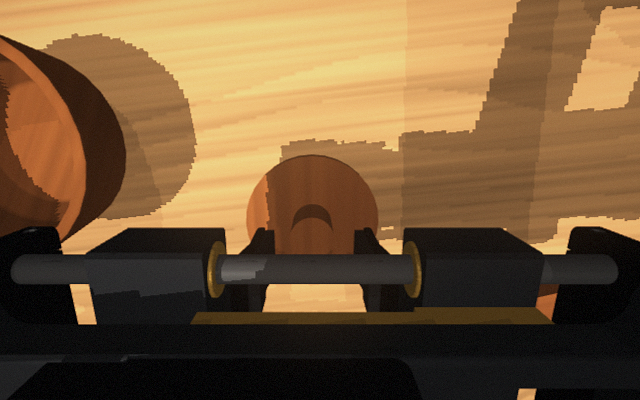

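```bash
python3 - <<'E'
from h import *
d=np.load("ov.npz");p,q=d["p"],d["q"]
for x in(.744,.748,.752): print(x,wproj(p,q,(x-.045*.994,.0595+.045*.109,.016)))
E
```

```text
0.744 [147.24635033 312.70970374]
0.748 [153.48900278 313.39548883]
0.752 [159.67040783 314.0745456 ]
```

```bash
python3 -m crank '[[[0,0,0,0,0.015,0,50],[0,0,0,0,0.015,0,50],[0,0,0,0,0.008,0,50],[0,0,0,0,0,0,50],[0,0,0,0,0,0,15]]]' 25; python3 -m crank '[[[0,0,0,0,0,0,15],[0,0,0,0,0,0,15],[0,0,0,0,0,0,15],[0,0,0,0,0,0,15],[0,0,0,0,0,0,15]]]'; python3 -m crank '[[[0,0,0,0,-0.01,0,15],[0,0,0,0,-0.02,0,15],[0,0,0,0,-0.04,0,15],[0,0,0,0,-0.05,0,15],[0,0,0,0,-0.05,0,15]]]';python3 st.py up2 wrist side
```

```text
time: 16.77
position: [0.7508, 0.0591, 0.0311]
tool_rot: [-0.706, 0.038, -0.04, 0.706]
ft_force: [-0.1, -0.3, -0.5]
grip_width: 0.039
time: 17.4
position: [0.7508, 0.059, 0.0312]
tool_rot: [-0.706, 0.038, -0.04, 0.706]
ft_force: [-0.1, -0.4, 4.1]
grip_width: 0.0255
time: 18.02
position: [0.7499, 0.0593, 0.203]
tool_rot: [-0.706, 0.038, -0.039, 0.706]
ft_force: [0.1, -0.3, -1.0]
grip_width: 0.0254
t 18.025 q [-0.07  0.73  1.1   0.    1.31 -1.53] chute 0.2384 -0.114 [0.7499 0.0593 0.203 ] F [ 0.1 -0.3 -1. ] g 0.0254
[[0.994, 0.002, 0.109], [-0.109, 0.0, 0.994], [0.002, -1.0, 0.001]]
```

View pics/up2_wrist.png

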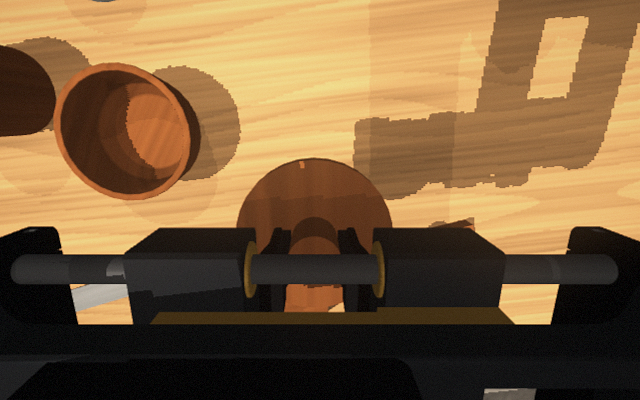

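View pics/up2_side.png

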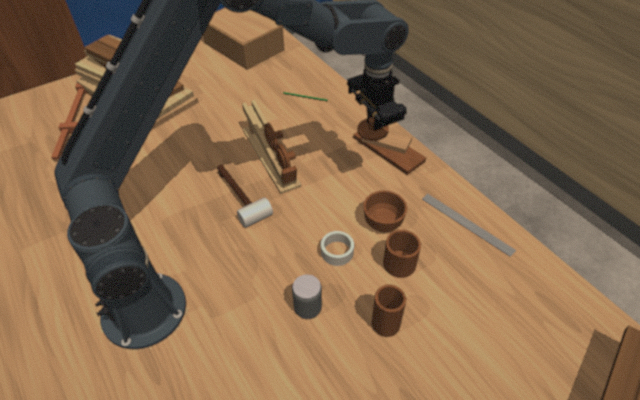

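```bash
python3 -m crank '[[[0,0,0,-0.001,0,-0.03,15],[0,0,0,-0.001,0,-0.045,15],[0,0,0,-0.002,0,-0.05,15],[0,0,0,-0.002,0,-0.05,15],[0,0,0,-0.002,0,-0.05,15]]]'; python3 -m crank '[[[0,0,0,-0.002,0,-0.045,15],[0,0,0,-0.001,0,-0.035,15],[0,0,0,0,0,-0.0155,15],[0,0,0,0,0,0,15],[0,0,0,0,0,0,15]]]';python3 st.py nc wrist; python3 - <<'E'
from h import *
d=np.load("up2.npz");p,q=d["p"],d["q"]
ux=np.array([.994,-.109])
for e in(-.006,-.002,.002): print(e,wproj(p,q,np.r_[p[:2]+ux*(e-.045),p[2]-.0152]))
E
```

```text
time: 18.75
position: [0.7167, -0.1648, 0.2003]
tool_rot: [-0.706, 0.038, -0.039, 0.706]
ft_force: [0.4, 0.0, -1.4]
grip_width: 0.0255
time: 19.38
position: [0.7042, -0.2563, 0.2002]
tool_rot: [-0.706, 0.038, -0.039, 0.707]
ft_force: [0.0, 0.3, -1.0]
grip_width: 0.0253
t 19.375 q [-0.5   0.73  1.11  0.    1.3  -1.96] chute 0.2273 -0.4327 [ 0.7042 -0.2563  0.2002] F [ 0.   0.3 -1. ] g 0.0253
[[0.994, 0.001, 0.108], [-0.108, 0.002, 0.994], [0.001, -1.0, 0.002]]
-0.006 [150.86006479 312.90166022]
-0.002 [158.37625125 312.90912947]
0.002 [165.80199273 312.91650884]
```

View pics/nc_wrist.png

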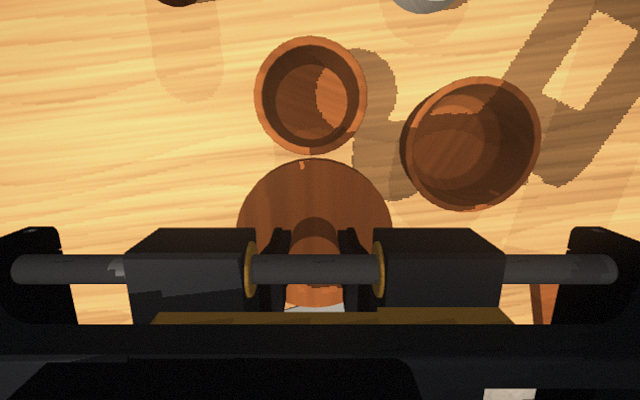

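```bash
python3 - <<'E'
from h import *
from scipy.optimize import least_squares
d=np.load("nc.npz");p,q=d["p"],d["q"]
t=np.linspace(0,2*np.pi,180)
def ext(c):
    P=np.array([wproj(p,q,(c[0]+.045*np.cos(a),c[1]+.045*np.sin(a),.095)) for a in t]); return np.array([P[:,0].min(),P[:,0].max(),P[:,1].min(),P[:,1].max()])
# circle + body below widen? compare
o=np.array([36.5,155,254.5,367])
s=least_squares(lambda c:ext(c)-o,[.62,-.25],x_scale=.01,diff_step=1e-3); print(s.x,ext(s.x)-o)
im=cv2.imread("pics/nc_wrist.png")
for r in(.045,.038):
  for a in t:
    v=wproj(p,q,(s.x[0]+r*np.cos(a),s.x[1]+r*np.sin(a),.095)); cv2.circle(im,(int(round(v[1]*1)),int(round(v[0]))),0,(0,255,0),-1)
cv2.imwrite("pics/ncz.png",cv2.resize(im[20:230,220:420],None,fx=2.8,fy=2.8,interpolation=cv2.INTER_NEAREST))
R=Rot.from_quat(q).as_matrix(); tgt=np.r_[s.x,0]; lid=p-.002*R[:,0]; dd=tgt-lid; print("tool shift x,z",dd@R[:,0]*1,dd[:2]@R[:2,2])
E
```

```text
[ 0.62236369 -0.2492848 ] [-0.99027098  1.31887452 -1.30152392  1.30281267]
tool shift x,z -0.08035507989825834 -0.0018203739562076635
```

View pics/ncz.png

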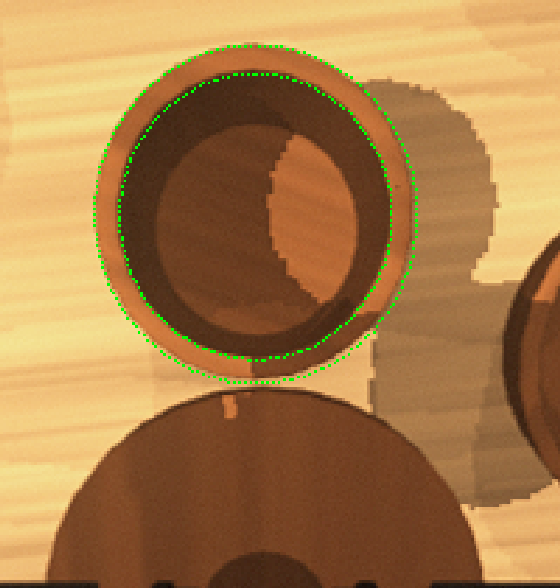

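```bash
python3 -m crank '[[[0,0,0,-0.02,0,-0.0018,15],[0,0,0,-0.03,0,0,15],[0,0,0,-0.021,0,0,15],[0,0,0,-0.01,0.01,0,15],[0,0,0,0,0.02,0,15]]]'; python3 -m crank '[[[0,0,0,0,0.02,0,15],[0,0,0,0,0.013,0,15],[0,0,0,0,0,0,15],[0,0,0,0,0,0,15],[0,0,0,0,0,0,15]]]';python3 st.py oc wrist side scene
```

```text
time: 20.05
position: [0.6239, -0.2504, 0.1707]
tool_rot: [0.706, -0.037, 0.04, -0.706]
ft_force: [0.5, -0.7, -1.4]
grip_width: 0.0251
time: 20.68
position: [0.6241, -0.2515, 0.1382]
tool_rot: [0.706, -0.038, 0.04, -0.706]
ft_force: [-0.4, -0.7, -0.1]
grip_width: 0.0254
t 20.675 q [-0.55  0.69  1.39  0.    1.06 -2.01] chute 0.1471 -0.4366 [ 0.6241 -0.2515  0.1382] F [-0.4 -0.7 -0.1] g 0.0254
[[0.994, 0.003, 0.109], [-0.109, -0.001, 0.994], [0.003, -1.0, -0.0]]
```

```bash
python3 - <<'E'
import cv2,numpy as np
a=cv2.imread("pics/oc_scene.png")[130:220,200:290]; b=cv2.imread("pics/oc_side.png")[185:285,350:450]
cv2.imwrite("pics/oczz.png",np.hstack([cv2.resize(i,(400,400),interpolation=cv2.INTER_CUBIC) for i in (a,b)]))
E
```

```text
(no output)
```

View pics/oczz.png

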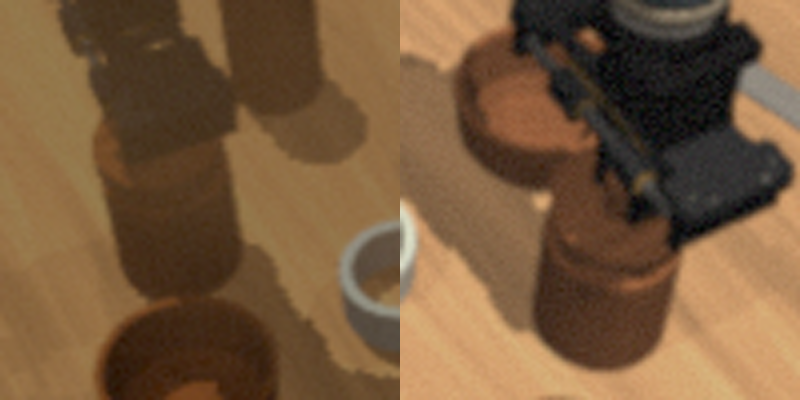

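View pics/oc_wrist.png

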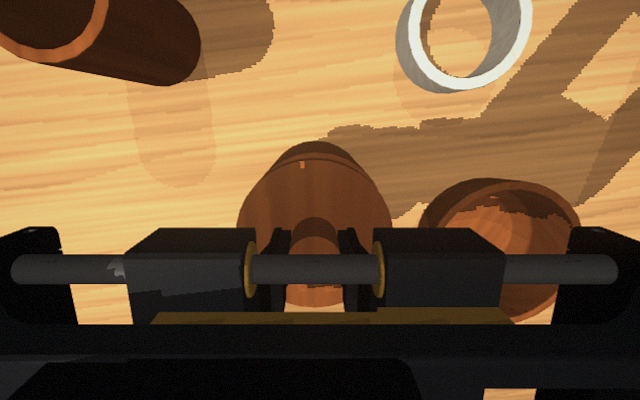

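```bash
python3 -m crank '[[[0,0,0,0,0.002,0.0017,15],[0,0,0,0,0.004,0,15],[0,0,0,0,0.004,0,15],[0,0,0,0,0.003,0,15],[0,0,0,0,0,0,15]]]'; python3 -m crank '[[[0,0,0,0,0.002,0,15],[0,0,0,0,0.0015,0,15],[0,0,0,0,0,0,15],[0,0,0,0,0,0,15],[0,0,0,0,0,0,15]]]';python3 st.py ins wrist side
```

```text
time: 21.45
position: [0.6234, -0.2494, 0.1236]
tool_rot: [-0.706, 0.038, -0.039, 0.706]
ft_force: [0.0, -0.3, -1.5]
grip_width: 0.025
time: 22.08
position: [0.6237, -0.2495, 0.1208]
tool_rot: [-0.706, 0.038, -0.039, 0.706]
ft_force: [0.3, -0.8, -1.5]
grip_width: 0.0255
t 22.075 q [-0.55  0.71  1.4   0.    1.03 -2.01] chute 0.1465 -0.4347 [ 0.6237 -0.2495  0.1208] F [ 0.3 -0.8 -1.5] g 0.0255
[[0.994, 0.002, 0.109], [-0.109, 0.0, 0.994], [0.002, -1.0, 0.0]]
```

View pics/ins_wrist.png

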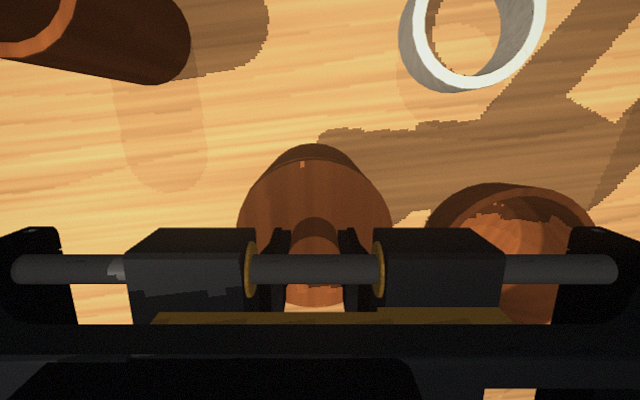

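```bash
python3 -m crank '[[[0,0,0,0,0.0005,0.001,15],[0,0,0,0,0.0005,0,15],[0,0,0,0,0.0005,0,15],[0,0,0,0,0,0,15],[0,0,0,0,0,0,15]]]';python3 st.py ins2
```

```text
time: 22.8
position: [0.6238, -0.2485, 0.1202]
tool_rot: [-0.706, 0.038, -0.039, 0.706]
ft_force: [-1.2, 1.4, 4.7]
grip_width: 0.0254
t 22.8 q [-0.55  0.72  1.4   0.    1.02 -2.01] chute 0.1466 -0.4336 [ 0.6238 -0.2485  0.1202] F [-1.2  1.4  4.7] g 0.0254
[[0.994, 0.002, 0.109], [-0.109, 0.0, 0.994], [0.002, -1.0, 0.0]]
```

```bash
python3 -m crank '[[[0,0,0,0,0,0,32],[0,0,0,0,0,0,38],[0,0,0,0,0,0,45],[0,0,0,0,0,0,45],[0,0,0,0,0,0,45]]]'; python3 -m crank '[[[0,0,0,0,-0.01,0,45],[0,0,0,0,-0.025,0,45],[0,0,0,0,-0.03,0,45],[0,0,0,0.02,-0.02,0,45],[0,0,0,0.04,0,0,45]]]'; python3 -m crank '[[[0,0,0,0.045,-0.01,0,45],[0,0,0,0.03,-0.01,0,45],[0,0,0,0.01,0,0,45],[0,0,0,0,0,0,45],[0,0,0,0,0,0,45]]]';python3 st.py fin wrist side scene;  python3 - <<'E'
import cv2,numpy as np
a=cv2.imread("pics/fin_scene.png")[130:220,200:290]; b=cv2.imread("pics/fin_side.png")[195:285,360:450]
cv2.imwrite("pics/finzz.png",np.hstack([cv2.resize(i,(400,400),interpolation=cv2.INTER_CUBIC) for i in (a,b)]))
E
```

```text
time: 23.42
position: [0.6237, -0.2485, 0.119]
tool_rot: [-0.706, 0.038, -0.039, 0.706]
ft_force: [0.1, 0.9, 0.7]
grip_width: 0.0395
time: 24.05
position: [0.6843, -0.2559, 0.2085]
tool_rot: [0.707, -0.037, 0.041, -0.705]
ft_force: [1.1, -0.2, -0.2]
grip_width: 0.0389
time: 24.68
position: [0.7662, -0.2642, 0.2238]
tool_rot: [-0.706, 0.039, -0.039, 0.706]
ft_force: [-0.2, 0.0, 0.5]
grip_width: 0.0392
t 24.675 q [-0.47  0.81  0.87  0.    1.46 -1.93] chute 0.2898 -0.4337 [ 0.7662 -0.2642  0.2238] F [-0.2  0.   0.5] g 0.0392
[[0.994, -0.001, 0.11], [-0.11, 0.001, 0.994], [-0.001, -1.0, 0.001]]
```

View pics/finzz.png

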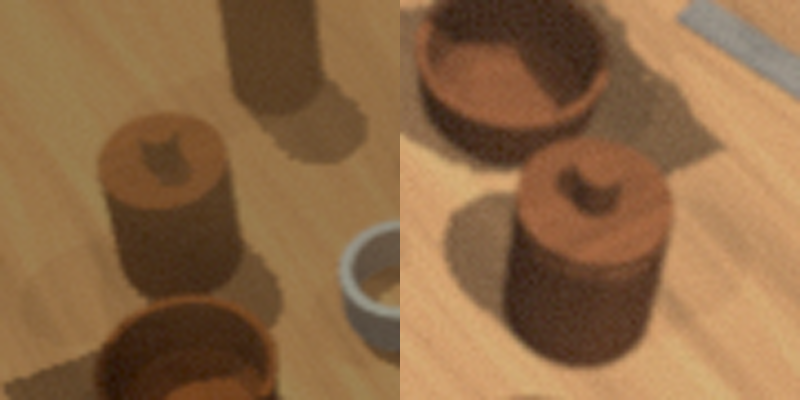

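View pics/fin_wrist.png

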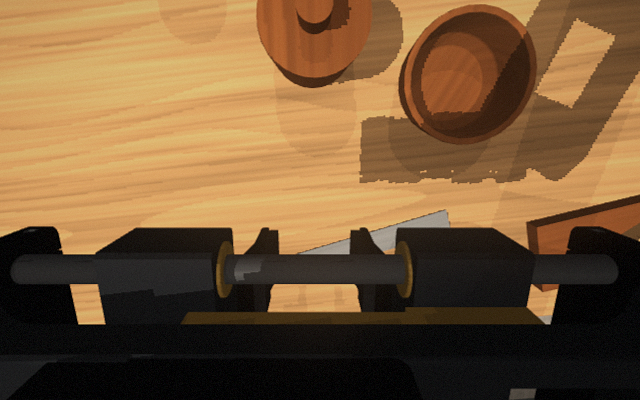

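View pics/fin_side.png

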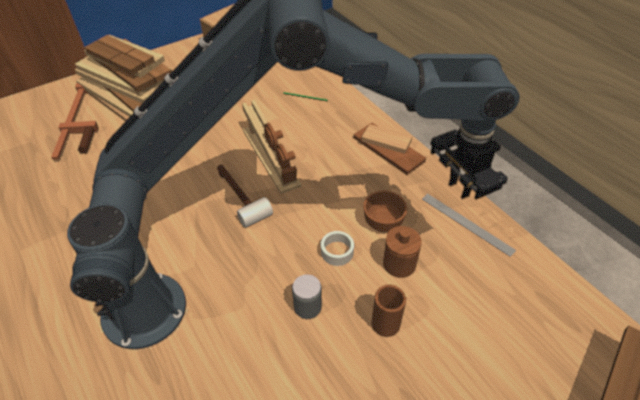

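```bash
python3 - <<'E'
from h import *
print(tri((166.2,236.7),(240.6,403.3)).round(4))
a=cv2.imread("pics/fin_scene.png")[230:380,290:430]
cv2.imwrite("pics/fc.png",cv2.resize(a,None,fx=3,fy=3))
E
```

```text
[ 0.6207 -0.2465  0.1029]
```

View pics/fc.png

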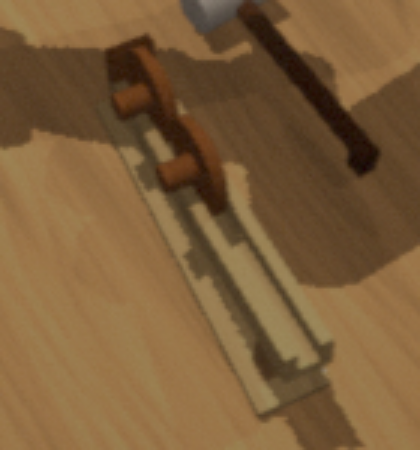

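Lid top disc is at about 0.103 m (0.105 expected, within error), flush and level. Lids b and c are in the chute, with b at the stop. Handing in.

```bash
python3 -c "
from rig import robot
print(robot.hand_in())"
```

```text
the job is handed in; nothing more can be done
None
```

I handed the job in at about 25 s, and as far as my cameras show, the taken lid is seated on the canister. The hand-in gave no verdict.

**What I did**
- I gripped the end lid by its knob, lifted it out of the chute, and the next two lids rolled down.
- I turned it knob up, laid it on the bench and let go.
- I picked it up again by the knob and lowered it onto the canister. It made contact at a TCP height of 0.1202 m, which is the height I had worked out for a fully seated lid. I then released it and backed off.

**Last checks**
- **Seating:** the pictures show the lid flush and level on the upright canister. Its top measures 0.103 m high against 0.105 m expected, within the measuring error.
- **Centring:** the scene and side cameras put the lid within about 2–3 mm of where they had put the canister. They differed by about 3 mm from the wrist camera on where the canister stands, so I went by the wrist camera.
- **Chute:** one lid stands at the stop with the other right behind it. I judged this by eye and did not measure the distances.
- **Other things:** nothing else looks moved, again by eye.
- **Robot:** the gripper is clear of everything.

**What went less well**
- While I was turning the lid, joint 5 ran to the end of its range (it read 0) and the wrist force rose to about 47 N, under the 120 N limit. I backed it off straight away.
- Because of that, the lid touched the bench about 11 degrees tilted. I let it settle flat with a light grip before opening the fingers.

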